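# Lock the last quarter-turn stud of a test box cover

### The arm

A 7-joint arm with a two-finger parallel gripper is mounted at the origin on a cart in front of the work surface, level with it; the furniture and walls round the work are solid. World frame = base frame: x ahead of the robot, y to its left, z up, the work surface at z = 0. Lengths are in m, angles in rad, forces in N, time in s.
With the tool pointing down it reaches from about 0.35 to 0.9 m from the base axis. Payload 8.1 kg.
Tool frame: the origin (TCP) lies at the very end of the fingers, on their centre line; the grasp point (between the pads) lies 19 mm behind it (grasp_offset is the distance from the TCP to the grasp point, in m); z points along the fingers, y is the line along which they close (so a half turn about z gives the same grasp; the last joint's range is limited). The gripper opens to 92 mm and grips with 3 to 60 N. Pads are 19 mm wide; open, the fingers measure 130 mm over their backs; the gripper's body (75 mm by 190 mm) begins 47 mm behind the grasp point.
Start: joints at [1.088, 0.434, 0.025, 1.573, -0.012, 1.134, -0.075], TCP at [0.232, -0.58, 0.227] pointing down, gripper open.
Joint ranges: [-2.62, 2.62], [-0.44, 2.09], [-1.27, 1.32], [0.08, 2.57], [-1.32, 4.46], [0.12, 2], [-2.74, 2.74]. Speed limits (rad/s): [2.22, 2.22, 3.01, 3.01, 3.14, 3.14, 3.14].

### API

Orientations are given as a rotation vector (axis times angle).
In Python, from cell import observe, get_image, camera_params, sign_off, silhouettes, grasp_offset gives the robot as it stands. The module is installed in compiled form; this text tells all that it offers.
- The arm moves only by the tool jog_arm, never from a script. Its argument "motion" is a list that holds one entry, the list of rows, each a list of 7 numbers: the shift along the tool's x, y, z in m, then the turn, a rotation vector about the tool's x, y, z in rad, then the closure, from -1 (fully open) to 1 (shut), so that 0 is half open. In form: [[[dx, dy, dz, wx, wy, wz, hand], ...]]. A call has 1 to 10 rows; each row is the pose to reach, as a shift and turn from the pose commanded when the call began, along the tool's axes at that moment; what a row does not reach only later rows make up. A row lasts 1/12 s, in which the tool goes at most 41.7 mm and 7.16 degrees, less where a joint would pass 70% of its speed; a pose out of reach is approached as far as the arm can. A call with a gripper value outside its range is refused whole. The fingers move at their own pace and stop on an object; "force" is the grip in N (left out, the last holds). Time passes only in rows, so rows that repeat a pose let the fingers close. It gives the time, the measured TCP pose, the force, the opening and the grip force at its end, in the units of the state.
- observe(): the state, without advancing time (a new reading comes with each control period).
- get_image(name): name is "side" or "top" or "wrist"; returns the picture (420x560x3 uint8, red, green, blue); there is no depth.
- camera_params(name): a dict with "vertical_fov" (degrees; the focal length in pixels is half the picture's height over the tangent of half this angle, whatever the lens; pixels are square), "cx", "cy" (the principal point, pixels), "T" (4x4, takes a point from camera to world coordinates). Camera axes: x right, y down, z forward; pixel columns grow to the right and rows downward; lengths in m; the calibration is good to about 2 mm. A picture is of the moment at which its call begins: read the wrist's pose just before it. camera_params takes no time and is no camera call; for the wrist camera it gives the pose at the moment of the call.
- sign_off(): hands the job in; it is judged then, once.
Trained networks look in the newest picture that a camera, given by its name, has taken for a name from the list of things; names that differ only in an ending like _2 or _b are one class to them, and where a whole thing is asked for, a point or a joint stands for the part that bears it (a point fixed in the world has none). Each returns a list of dicts, best first, with "p" (0 to 1); they miss things now and then, are a little off and sometimes report something else, mostly with a low value. They report only what shows in the picture. A call takes as long as a camera call.
- silhouettes(query, camera): "mask" (420x560 bool, what is visible of it) and "pixel" ([column, row] in pixels, amid what is visible of it).
The state is a dict: "clock": time; "joints": joint angles; "dq": joint speeds; "joint_efforts": joint torques, N m; "position": TCP position; "ee_rot": TCP orientation; "force": force on the tool from outside, world axes, zero at the start; "ft_torque": the same for the moment, N m; "width": opening from 0.0 (shut) to 1.0 (fully open); "gripper_force": force on a finger pad.
Only numpy, scipy, OpenCV 4.12 (cv2) and the standard library are available. Lean on these libraries where they do the work, as an engineer would, in place of code of your own. Each camera call takes 0.05 s, during which the arm holds its last target. There are 200 camera calls.

### The job

The cover of the grey test box is held by four wing-headed quarter-turn studs, and one of them is still open: it stands higher than the others and its wing points across theirs. Push that stud in against its spring and turn it a quarter turn clockwise (seen from above), so that it stays in with its wing lying the same way as the other three, and let go of it.

Things in the scene. Friction and masses are not known exactly. Their poses are not given: they have to be found in the camera images.
- cover: Fixed grey test box, 170 mm along x, 280 along y; origin on the worktop under its centre, z up; flat cover top at 75 mm. Four steel wing studs at x -55 or +55, y -110 or +110 mm; the open one may be any. Three are locked: wings along y, 9 to 41 mm over the cover. Dark bushings 38 mm wide stand 3 mm over the cover. A loose knob (41 mm wide, 24 high) and a bit lie mid-cover.
- stud_grip (a point): Point on the open stud's axis inside its wing, an upright bar 40 mm long, 12 thick, 32 high; while out it stands 16 to 48 mm over the cover, along the box's x. This point is 10 mm below the wing's top (38 mm over the cover while out) and moves with it. Its x runs along the 40 mm length, y through the 12 mm thickness (pinch there), z up. Below the wing is a boss 24 mm wide.
- stud_push (a joint): How far the open stud is pushed in, m: 0 = out, 0.011 = hard stop. A spring pushes it out with 3 N at 0 and 6.7 N at 0.011. It can turn only when pushed in by 0.005 to 0.007 or more (a hidden round cross pin must pass a slot, in which it has 3 degrees of play); once turned it rests at about 0.007 when released.
- stud_turn (a joint): Turn of the open stud, rad: 0 = open, grows clockwise seen from above to a stop at 1.571 = locked, where the wing lies along the box's y. It turns with about 0.1 N m and stays where it is left once the stud is in.

How it is judged:
By the outcome, as a careful person would: the job done as asked, in the order asked, and still so for the second after the job is handed in, with the robot touching nothing.
It also fails if it takes over 32 s, if anything falls off the work surface, if the arm or the gripper's body presses on something with over 40 N, if the wrist force passes 120 N, or if a joint passes its speed limit or range.

## Working session

There is one attempt and no reset: what is moved stays moved. The work goes in short steps, Python scripts to look and compute and a tool call to move; the robot and the scene stay as the last step left them, time stands still between calls to the robot, and variables do not carry over. Pictures are saved under pics/ and viewed, at most 10 in all, crops included, and the job is handed in when it is done.

Besides the shell and the picture viewer there is one more tool, called after "Request:" by a JSON object that holds its "api" and its "payload", one argument or row to a line. jog_arm: Moves the arm, as the interface text tells. Its arguments: {"type":"object","properties":{"motion":{"type":"array"},"force":{"type":"number"}},"required":["motion"]}

```bash
mkdir -p pics
python3 - <<'E'
from cell import *
import cv2,numpy as np
s=observe();print({k:np.round(v,3) for k,v in s.items()},grasp_offset if not callable(grasp_offset) else grasp_offset())
ims=[]
for c in("top","side"):
    im=get_image(c)
    p=camera_params(c);print(c,p["vertical_fov"],p["cx"],p["cy"],np.round(p["T"],3).tolist())
    for q in("stud_grip","cover"):
        for d in silhouettes(q,c)[:4]:
            print(q,round(d["p"],2),d["pixel"],d["mask"].sum())
            np.save(f"{c}_{q}.npy",d["mask"]) if 0 else None
    cv2.imwrite(f"pics/{c}0.png",im[:,:,::-1])
E
```

```text
{'clock': np.float64(0.0), 'joints': array([ 1.088,  0.435,  0.025,  1.574, -0.012,  1.134, -0.075]), 'dq': array([ 0.   ,  0.001,  0.002, -0.   ,  0.001, -0.   ,  0.002]), 'joint_efforts': array([-0.0000e+00, -6.6786e+01,  9.8500e-01, -3.1446e+01, -6.0000e-02,
        4.3000e-02,  0.0000e+00]), 'position': array([ 0.231, -0.58 ,  0.226]), 'ee_rot': array([-3.084e+00, -5.930e-01,  1.000e-03]), 'force': array([ 0.896, -0.128, -0.122]), 'ft_torque': array([0.016, 0.026, 0.003]), 'gripper_force': np.float64(0.0), 'width': np.float64(0.999)} 0.0188
top 43.59408781518644 276.38735304173605 220.85573029435338 [[-0.027, -0.993, 0.116, 0.433], [-1.0, 0.025, -0.016, 0.071], [0.013, -0.116, -0.993, 1.02], [0.0, 0.0, 0.0, 1.0]]
stud_grip 0.8 [194.7, 259.4] 285
cover 0.64 [256.4, 217.9] 12509
side 50.25193946755406 289.1523759572748 205.3270772739849 [[0.89, -0.286, 0.357, 0.261], [-0.457, -0.55, 0.7, -0.536], [-0.004, -0.785, -0.619, 0.602], [0.0, 0.0, 0.0, 1.0]]
stud_grip 0.67 [225.2, 165.7] 371
cover 0.72 [273.2, 209.9] 8504
```

View pics/top0.png

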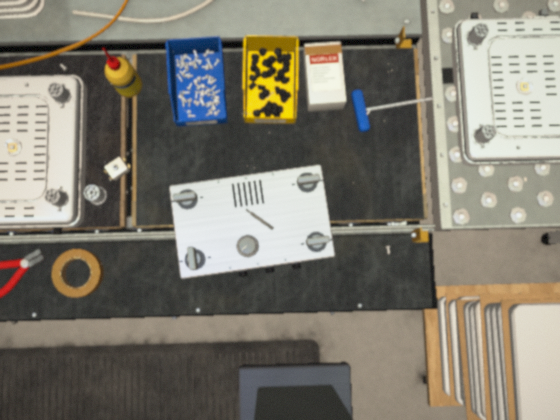

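View pics/side0.png

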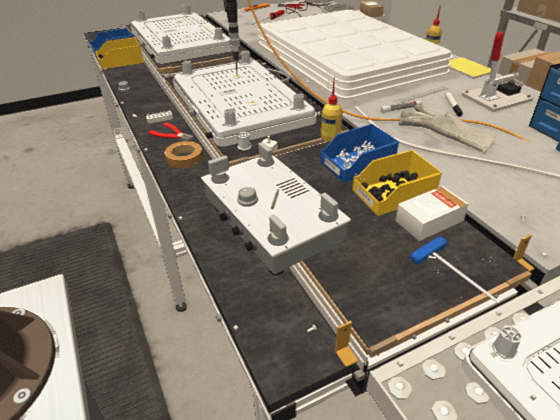

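The top view shows the open stud at (194,259), near and left, with its wing upright in the picture. The locked ones are at (187,199), (308,182) and (317,241). The side view shows the same open stud at (218,167).

```bash
cat > h.py <<'E'
from cell import *
import cv2,numpy as np
from scipy.spatial.transform import Rotation as R
def ray(p,px):
    f=210/np.tan(np.radians(p["vertical_fov"])/2)
    d=p["T"][:3,:3]@np.array([(px[0]-p["cx"])/f,(px[1]-p["cy"])/f,1]);return p["T"][:3,3],d
def atz(p,px,z):
    o,d=ray(p,px);return o+d*(z-o[2])/d[2]
def goto(target,yaw_x):
    "shift/turn in tool axes to target TCP, tool down, tool x at world yaw (deg)"
    s=observe();r=R.from_rotvec(s["ee_rot"]);c,q=np.cos(np.radians(yaw_x)),np.sin(np.radians(yaw_x))
    t=R.from_matrix(np.array([[c,q,0],[q,-c,0],[0,0,-1.]]))
    print("shift",np.round(r.inv().apply(np.array(target)-s["position"]),4),"turn",np.round((r.inv()*t).as_rotvec(),3))
E
python3 - <<'E'
from h import *
p=camera_params("top")
for a in[(187,199),(308,182),(317,241)]:print(np.round(atz(p,a,.1),3))
g=atz(p,(194.7,259.4),.105);print("open",g)
a=atz(p,(187,199),.1);b=atz(p,(308,182),.1);yaw=np.degrees(np.arctan2(*(b-a)[[1,0]]));print("boxy",yaw)
o,d=ray(camera_params("side"),(225.2,165.7));print("side",o+d*(.105-o[2])/d[2])
goto([g[0],g[1],.22],yaw-90+0 if 0 else yaw-90+360)
E
```

```text
[0.583 0.214 0.1  ]
[ 0.608 -0.002  0.1  ]
[ 0.503 -0.014  0.1  ]
open [0.47582977 0.20026588 0.105     ]
boxy -83.30103781283722
side [0.49120923 0.19917708 0.105     ]
shift [ 0.5161 -0.6345  0.0068] turn [-0.000e+00 -1.000e-03 -2.879e+00]
```

Request:
{"api": "jog_arm", "payload": {
  "motion": [
    [[0.22,-0.27,0,0,0,-1.2,-1],[0.22,-0.27,0,0,0,-1.2,-1],[0.22,-0.27,0,0,0,-1.2,-1],[0.22,-0.27,0,0,0,-1.2,-1],[0.22,-0.27,0,0,0,-1.2,-1],[0.22,-0.27,0,0,0,-1.2,-1],[0.22,-0.27,0,0,0,-1.2,-1],[0.22,-0.27,0,0,0,-1.2,-1],[0.22,-0.27,0,0,0,-1.2,-1],[0.22,-0.27,0,0,0,-1.2,-1]]
  ]
}}

```text
clock: 1.13
position: [0.3373, -0.244, 0.2271]
ee_rot: [2.196, 2.246, 0.001]
force: [0.2, -1.6, -0.0]
width: 1.003
gripper_force: 0.0
```

```bash
python3 -c "
from h import *
goto([.478,.200,.22],186.7);print(observe()['joints'])"
```

```text
shift [0.4408 0.1506 0.0073] turn [ 1.000e-03  0.000e+00 -1.665e+00]
[ 0.83231348  0.11899368 -0.36416397  2.02104509  0.04935151  1.00927468
  0.46653678]
```

Request:
{"api": "jog_arm", "payload": {
  "motion": [
    [[0.3,0.1,0,0,0,-1.2,-1],[0.3,0.1,0,0,0,-1.2,-1],[0.3,0.1,0,0,0,-1.2,-1],[0.3,0.1,0,0,0,-1.2,-1],[0.3,0.1,0,0,0,-1.2,-1],[0.3,0.1,0,0,0,-1.2,-1],[0.3,0.1,0,0,0,-1.2,-1],[0.3,0.1,0,0,0,-1.2,-1],[0.3,0.1,0,0,0,-1.2,-1],[0.3,0.1,0,0,0,-1.2,-1]]
  ]
}}

```text
clock: 1.97
position: [0.4335, 0.0549, 0.2268]
ee_rot: [0.548, 3.093, 0.001]
force: [1.1, -0.7, 0.2]
width: 1.003
gripper_force: 0.0
```

```bash
python3 -c "
from h import *
goto([.478,.200,.22],186.7);print(observe()['joints'])"
```

```text
shift [0.0081 0.1516 0.007 ] turn [ 0.001  0.    -0.468]
[ 0.42552714  0.213233   -0.77460344  1.95702036  0.17193125  1.03699076
  0.79427525]
```

Request:
{"api": "jog_arm", "payload": {
  "motion": [
    [[0.008,0.152,0,0,0,-0.468,-1],[0.008,0.152,0,0,0,-0.468,-1],[0.008,0.152,0,0,0,-0.468,-1],[0.008,0.152,0,0,0,-0.468,-1],[0.008,0.152,0,0,0,-0.468,-1],[0.008,0.152,0,0,0,-0.468,-1],[0.008,0.152,0,0,0,-0.468,-1]]
  ]
}}

```text
clock: 2.55
position: [0.4794, 0.1971, 0.2264]
ee_rot: [0.165, -3.136, 0.001]
force: [-0.2, -1.1, -0.3]
width: 1.0
gripper_force: 0.0
```

Run:
```python
from h import *
s=observe();print(s['joints'].round(2),s['position'],s['clock'])
p=camera_params("wrist");im=get_image("wrist");print(np.round(p["T"],3).tolist(),p["vertical_fov"])
cv2.imwrite("pics/w1.png",im[:,:,::-1])
for d in silhouettes("stud_grip","wrist")[:3]:
    px=d["pixel"];r=cv2.minAreaRect(np.argwhere(d["mask"])[:,::-1].astype(np.float32))
    print(d["p"],px,d["mask"].sum(),r,atz(p,px,.113),atz(p,px,.123))
```

```text
[ 0.16  0.39 -0.87  1.78  0.33  1.12  0.86] [0.47936423 0.19706229 0.22635355] 2.55
[[-0.105, 0.954, 0.282, 0.403], [0.994, 0.101, 0.03, 0.189], [0.0, 0.283, -0.959, 0.384], [0.0, 0.0, 0.0, 1.0]] 68.85890689581294
0.95 [290.7, 195.8] 795 ((288.5, 198.0), (48.0, 23.0), 90.0) [0.47481433 0.2049332  0.113     ] [0.47215815 0.20434876 0.123     ]
```

View pics/w1.png

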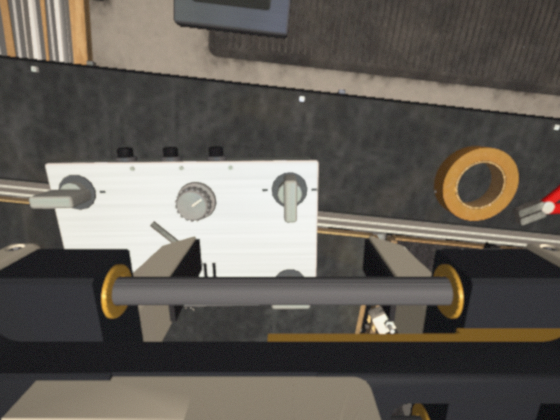

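The wrist view shows the open stud at about (290,190). Its wing spans (290,177) to (290,221), and the cover marks are at (265,190) and (314,190). I'll take a closer crop for the centre.

Run:
```python
from h import *
im=cv2.imread("pics/w1.png");cv2.imwrite("pics/w1c.png",cv2.resize(im[140:240,225:355],None,fx=6,fy=6,interpolation=cv2.INTER_CUBIC))
p=camera_params("wrist")
print("marks",atz(p,(289.5,190),.075),atz(p,(265,190),.075),atz(p,(314,190),.075))
f=210/np.tan(np.radians(p["vertical_fov"])/2)
def proj(w):
    c=np.linalg.inv(p["T"])@np.append(w,1);return np.round([f*c[0]/c[2]+p["cx"],f*c[1]/c[2]+p["cy"]],1)
# box near edge, edge corners
g=cv2.cvtColor(im,cv2.COLOR_BGR2GRAY)
cols=np.arange(70,300,4);rows=[145+np.argmax(np.diff(g[145:175,c].astype(int))) for c in cols]
m=cv2.fitLine(np.c_[cols,rows].astype(np.float32),cv2.DIST_HUBER,0,.1,.1).ravel()
a=atz(p,(70,m[3]+(70-m[2])*m[1]/m[0]),.075);b=atz(p,(300,m[3]+(300-m[2])*m[1]/m[0]),.075)
print("edge",a,b,np.degrees(np.arctan2((b-a)[1],(b-a)[0])))
u=(b-a)/np.linalg.norm(b-a);n=np.array([u[1],-u[0],0]);
for c in([.4748,.2049],[.478,.203]):
  print(c,"edge dist",(np.array(c)-a[:2])@n[:2])
  for z,l in((.123,.02),(.123,-.02),(.091,-.02)):print(z,l,proj(np.array([*c,z])+n*l))
```

```text
marks [0.47917814 0.20429644 0.075     ] [0.48182455 0.17896505 0.075     ] [0.47653175 0.22962766 0.075     ]
edge [ 0.47298519 -0.01996177  0.075     ] [0.44619938 0.21128564 0.075     ] 96.60722803598243
[0.4748, 0.2049] edge dist 0.027675909568052163
0.123 0.02 [292.1 219.8]
0.123 -0.02 [292.  176.3]
0.091 -0.02 [290.9 169.6]
[0.478, 0.203] edge dist 0.030636037307275585
0.123 0.02 [289.6 222.9]
0.123 -0.02 [289.4 179.7]
0.091 -0.02 [288.6 172.7]
```

View pics/w1c.png

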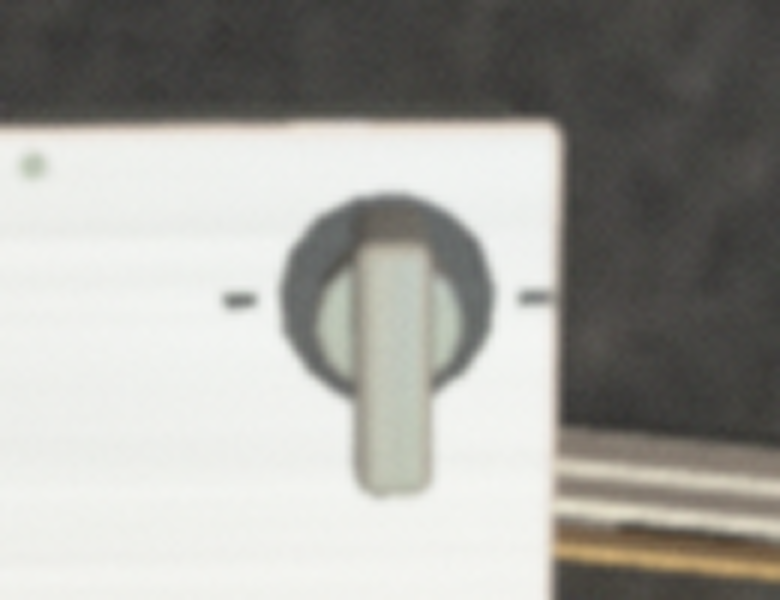

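```bash
python3 -c "
from h import *
goto([.478,.2042,.094],186.6)"
```

```text
shift [0.0007 0.0083 0.1326] turn [-0.001 -0.    -0.011]
```

Request:
{"api": "jog_arm", "payload": {
  "motion": [
    [[0.001,0.008,0.03,0,0,-0.01,-0.5],[0.001,0.008,0.07,0,0,-0.01,-0.3],[0.001,0.008,0.1,0,0,-0.01,-0.3],[0.001,0.008,0.12,0,0,-0.01,-0.3],[0.001,0.008,0.1325,0,0,-0.01,-0.3],[0.001,0.008,0.1325,0,0,-0.01,-0.3],[0.001,0.008,0.1325,0,0,-0.01,-0.3]]
  ],
  "force": 45
}}

```text
clock: 3.23
position: [0.478, 0.2051, 0.0947]
ee_rot: [-0.181, 3.136, -0.0]
force: [0.3, -0.6, 0.1]
width: 0.646
gripper_force: 0.0
```

Run:
```python
from h import *
s=observe();print(s['joints'].round(2),s['position'],s['width'],s['clock'],s['force'])
goto([.478,.2042,.094],186.6)
cv2.imwrite("pics/w2.png",get_image("wrist")[:,:,::-1])
```

```text
[ 0.06  0.55 -0.78  1.93  0.5   0.87  0.7 ] [0.47797335 0.20506776 0.09468699] 0.6463096901686822 3.2333 [ 0.28994879 -0.60160413  0.07309247]
shift [ 0.0001 -0.0009  0.0007] turn [-0. -0. -0.]
```

View pics/w2.png

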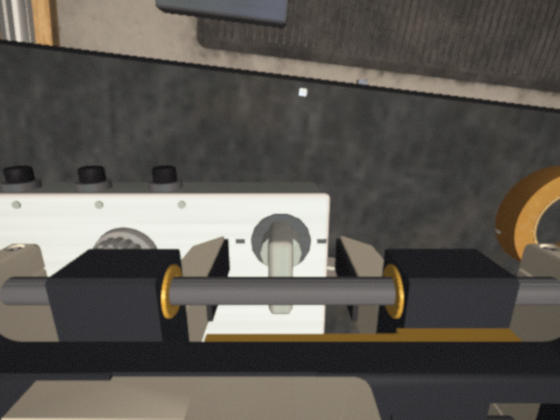

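The wing at (281,265) lies centred between the fingers, whose inner faces are at about 222 and 342. I'll close on it now.

Request:
{"api": "jog_arm", "payload": {
  "motion": [
    [[0,0,0,0,0,0,1],[0,0,0,0,0,0,1],[0,0,0,0,0,0,1],[0,0,0,0,0,0,1],[0,0,0,0,0,0,1],[0,0,0,0,0,0,1],[0,0,0,0,0,0,1],[0,0,0,0,0,0,1]]
  ],
  "force": 45
}}

```text
clock: 3.95
position: [0.4778, 0.2044, 0.0941]
ee_rot: [0.182, -3.136, 0.003]
force: [1.2, -4.7, 2.1]
width: 0.128
gripper_force: 45.0
```

Good grip, width about 12 mm. Push in 9 mm.

Request:
{"api": "jog_arm", "payload": {
  "motion": [
    [[0,0,0.002,0,0,0,1],[0,0,0.004,0,0,0,1],[0,0,0.006,0,0,0,1],[0,0,0.008,0,0,0,1],[0,0,0.0095,0,0,0,1],[0,0,0.0095,0,0,0,1],[0,0,0.0095,0,0,0,1]]
  ],
  "force": 45
}}

```text
clock: 4.53
position: [0.4779, 0.2045, 0.0846]
ee_rot: [0.181, -3.136, 0.003]
force: [0.1, -6.4, 5.7]
width: 0.124
gripper_force: 45.0
```

Request:
{"api": "jog_arm", "payload": {
  "motion": [
    [[0,0,0,0,0,0.08,1],[0,0,0,0,0,0.16,1],[0,0,0,0,0,0.25,1],[0,0,0,0,0,0.35,1],[0,0,0,0,0,0.45,1],[0,0,0,0,0,0.5,1],[0,0,0,0,0,0.5,1]]
  ],
  "force": 45
}}

```text
clock: 5.12
position: [0.4779, 0.2048, 0.0848]
ee_rot: [0.605, 3.082, -0.002]
force: [0.0, -4.4, 6.8]
width: 0.131
gripper_force: 45.0
```

```bash
python3 -c "
from h import *
s=observe();print(s['joints'].round(2),s['force'],s['ft_torque'],s['width']);goto([.478,.2045,.085],96.6)"
```

```text
[-0.04  0.52 -0.64  1.95  0.42  0.81  0.27] [ 0.0487302  -4.43431467  6.78597258] [-1.07475778 -0.05616779 -0.03008635] 0.13144919391264934
shift [-0.0002 -0.0003 -0.0002] turn [-1.000e-03  1.000e-03  1.068e+00]
```

Request:
{"api": "jog_arm", "payload": {
  "motion": [
    [[0,0,0,0,0,0.12,1],[0,0,0,0,0,0.24,1],[0,0,0,0,0,0.36,1],[0,0,0,0,0,0.48,1],[0,0,0,0,0,0.6,1],[0,0,0,0,0,0.72,1],[0,0,0,0,0,0.84,1],[0,0,0,0,0,0.94,1],[0,0,0,0,0,1.02,1],[0,0,0,0,0,1.08,1]]
  ],
  "force": 45
}}

```text
clock: 5.95
position: [0.4786, 0.2052, 0.085]
ee_rot: [2.104, 2.331, 0.001]
force: [1.0, -4.4, 5.9]
width: 0.127
gripper_force: 45.0
```

Request:
{"api": "jog_arm", "payload": {
  "motion": [
    [[0,0,0,0,0,0.015,1],[0,0,0,0,0,0.015,1]]
  ],
  "force": 45
}}

```text
clock: 6.12
position: [0.4786, 0.2052, 0.0851]
ee_rot: [2.117, 2.319, 0.001]
force: [1.5, -4.1, 6.4]
width: 0.126
gripper_force: 45.1
```

Run:
```python
from h import *
s=observe();print(s['joints'].round(2),s['force'],s['ft_torque'],s['width']);goto([.478,.2045,.085],96.6)
cv2.imwrite("pics/w3.png",get_image("wrist")[:,:,::-1])
```

```text
[-0.24  0.47 -0.36  1.96  0.23  0.75 -0.64] [ 1.54258789 -4.14025774  6.42438764] [-1.08497682 -0.41879354  0.39030328] 0.1257693642197311
shift [-0.0007 -0.0007  0.0001] turn [ 0.002  0.001 -0.024]
```

View pics/w3.png

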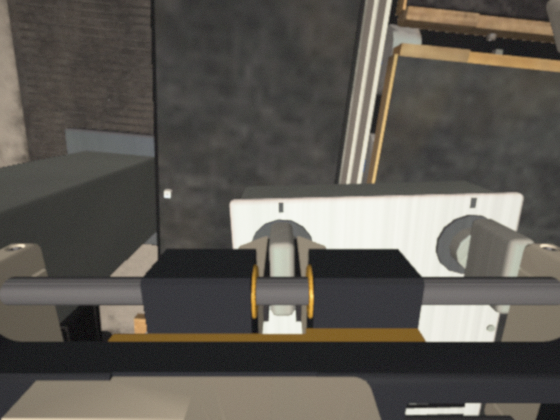

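The wing is turned and the torque shows it against the stop. At (281,265) it now lies along the box's y, like its neighbour at (485,250). Release and retreat.

Request:
{"api": "jog_arm", "payload": {
  "motion": [
    [[0,0,-0.001,0,0,0,1],[0,0,-0.002,0,0,0,1],[0,0,-0.002,0,0,-0.015,0.2],[0,0,-0.002,0,0,-0.015,0.2],[0,0,-0.002,0,0,-0.015,0.2],[0,0,-0.002,0,0,-0.015,0.2],[0,0,-0.002,0,0,-0.015,0.2]]
  ]
}}

```text
clock: 6.75
position: [0.4775, 0.2058, 0.0865]
ee_rot: [-2.099, -2.337, 0.0]
force: [-0.1, 0.6, 0.3]
width: 0.393
gripper_force: 0.0
```

Request:
{"api": "jog_arm", "payload": {
  "motion": [
    [[0,0,-0.01,0,0,-0.015,0.2],[0,0,-0.03,0,0,-0.015,0.2],[0,0,-0.06,0,0,-0.015,0.2],[0,0,-0.1,0,0,-0.015,0.2],[0,0,-0.13,0,0,-0.015,0.2],[0,0,-0.13,0,0,-0.015,0.2],[0,0,-0.13,0,0,-0.015,0.2]]
  ]
}}

```text
clock: 7.33
position: [0.4788, 0.2063, 0.2193]
ee_rot: [2.08, 2.352, 0.007]
force: [-0.9, -0.8, -0.4]
width: 0.401
gripper_force: 0.0
```

Run:
```python
from h import *
s=observe();print(s['position'],s['force'],s['width'],s['clock'])
im=get_image("wrist")[:,:,::-1]
cv2.imwrite("pics/w4.png",im)
```

```text
[0.47876234 0.20625578 0.21933411] [-0.93367326 -0.81813352 -0.42918363] 0.4010329149809181 7.3333
```

View pics/w4.png

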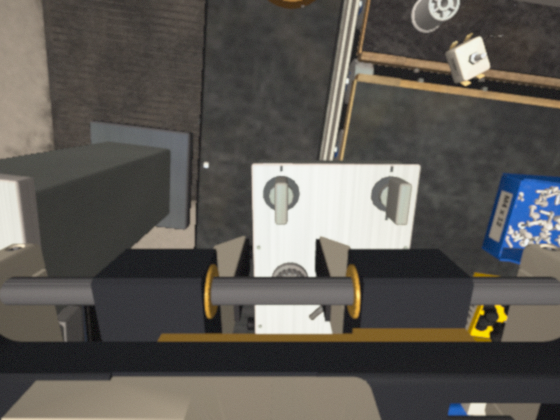

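The released stud at (281,203) lies parallel to its locked neighbour at (400,203). Their wing tops span the same rows, so both are at the same height.

```bash
python3 -c "
from cell import *
print(sign_off())"
```

```text
the job is handed in; nothing more can be done
None
```

I pushed the open stud in, turned it a quarter turn clockwise to its stop and let go of it; it stayed in with its wing parallel to the others, and I handed the job in at about 7.4 s.

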